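Feed the board carriage by one turn of the hand wheel

ROBOT

A 7-joint arm with a two-finger parallel gripper is mounted at the origin on a cart in front of the work surface, level with it; the furniture and walls round the work are solid. World frame = base frame: x ahead of the robot, y to its left, z up, the work surface at z = 0. Lengths are in m, angles in degrees, forces in N, time in s.
With the tool pointing down it reaches from about 0.425 to 0.95 m from the base axis. Payload 16.7 kg.
Tool frame: the origin (TCP) lies on the centre line of the jaws, within the pads' length; the fingertips stand 14 mm ahead of it and the grasp point (between the pads) lies 5 mm behind it; z points along the fingers, y is the direction in which the jaws open and shut (so a half turn about z gives the same grasp; the last joint's range is limited). The gripper opens to 94 mm and grips with 3 to 60 N. Pads are 16 mm wide; open, the fingers measure 119 mm over their backs; the gripper's body (75 mm by 177 mm) begins 78 mm behind the grasp point.
Start: joints at [-80.357, 24.414, 4.234, 92.017, -1.954, 63.644, -3.845], TCP at [0.211, 0.641, 0.219] pointing down, gripper open.
Joint ranges: [-163.25, 163.25], [-28.42, 122.38], [-70.27, 78.77], [12.13, 141.07], [-58.53, 238.53], [9.26, 117.41], [-156.51, 156.51]. Speed limits (degrees/s): [108.29, 108.29, 136.94, 136.94, 172.46, 172.46, 172.46].

INTERFACE

Orientations are given as [roll, pitch, yaw] about the fixed x, y, z axes, in that order (R = Rz(yaw) Ry(pitch) Rx(roll)).
In Python, from cell import arm gives the robot as it stands.
- The arm moves only by the tool jog_arm, never from a script. Its argument "plan" is a list of rows, each a list of 6 numbers: the shift along the world's x, y, z in cm, then the turn, a rotation vector about the world's x, y, z in rad. A call has 1 to 5 rows; each row shifts and turns the pose as measured when the row begins; what a row does not reach is not made up. A row lasts 1/10 s, in which the tool goes at most 50 mm and 8.59 degrees, less where a joint would pass 70% of its speed; a pose out of reach is approached as far as the arm can. A call with a gripper value outside its range is refused whole. "hand" is the finger opening in cm, from 0 to 9.4, set as the call begins (left out, the last holds). The fingers move at their own pace and stop on an object; the grip force is fixed at half the most. Time passes only in rows, so rows that do not move let the fingers close. It gives the time, the measured TCP pose, the force and the opening at its end, in the units of the state.
- arm.sense(): the state, without advancing time (a new reading comes with each control period).
- arm.grab_frame(name): name is "side" or "top"; returns the picture (400x640x3 uint8, red, green, blue); there is no depth.
- arm.camera_model(name): a dict with "fovy" (degrees; the focal length in pixels is half the picture's height over the tangent of half this angle, whatever the lens; pixels are square), "cx", "cy" (the principal point, pixels), "R" (3x3) and "t" (3): a world point X has camera coordinates R X + t. Camera axes: x right, y down, z forward; pixel columns grow to the right and rows downward; lengths in m; the calibration is good to about 2 mm. A picture is of the moment at which its call begins. camera_model takes no time and is no camera call.
- arm.close_job(): hands the job in, once; it reports no verdict.
Trained networks look in the newest picture that a camera, given by its name, has taken for a name from the list of things; names that differ only in an ending like _2 or _b are one class to them, and where a whole thing is asked for, a point or a joint stands for the part that bears it (a point fixed in the world has none). Each returns a list of dicts, best first, with "score" (0 to 1); they miss things now and then, are a little off and sometimes report something else, mostly with a low value. They report only what shows in the picture. A call takes as long as a camera call.
- arm.search_frame(query, camera): "at" ([column, row] in pixels, amid what is visible of it).
- arm.silhouettes(query, camera): "region" (400x640 bool, what is visible of it) and "at" ([column, row] in pixels, amid what is visible of it).
The state is a dict: "t": time; "joints": joint angles; "qd": joint speeds; "tau": joint torques, N m; "tool_pos": TCP position; "orientation": TCP orientation; "contact_force": force on the tool from outside, world axes, zero at the start; "wrist_torque": the same for the moment, N m; "grip_width": finger opening in m.
Only numpy, scipy, OpenCV 4.12 (cv2) and the standard library are available. Lean on these libraries where they do the work, as an engineer would, in place of code of your own. Each camera call takes 0.05 s, during which the arm holds its last target. There are 200 camera calls.

TASK

Feed the carriage on by one step: with the fingers, push the hand wheel round by its upright red handle, steadily and clockwise as seen from above, through exactly one full turn, so that the handle stops in line with the blue zero mark on the dial, where it started. Do not run well past the mark, do not spin the wheel with a flick, and do not shift or lift the box on the carriage or anything lying round the stage. Leave the wheel and finish clear of everything.

Things in the scene. Friction and masses are not known exactly. Their poses are not given: they have to be found in the camera images.
- wheel (a joint): Turn of the hand wheel about its vertical axis, rad. 0 = start, handle in line with the blue zero mark; grows clockwise seen from above; one full turn = 6.283. About 0.10 N m of friction (2 N at the handle) plus light damping: it stays where it is left. Each turn feeds the carriage 25 mm away from the wheel.
- handle: Upright red handle on the wheel's rim, the only part that stands up from the wheel: 20 mm diameter, round, 58 mm tall. Origin on the handle's axis at its foot, 5 mm above the mid-plane of the rim, 67 mm above the bench; the red grip reaches from 9 to 58 mm above the origin (76 to 125 mm above the bench). It revolves freely on its own pin (its yaw means nothing) and circles at a radius of 58 mm round the axis.
- wheel_axis (a point): Point on the wheel's vertical axis at the top of the hub, 74 mm above the bench. The dark three-spoked wheel is 130 mm across, its rim (14 mm thick) tops out 69 mm above the bench, the hub at 74 mm; all is open above.
- zero_mark (a point): Centre of the blue zero mark (16 x 10 mm) on the white graduated dial, a 180 mm disc under the wheel, its top 40 mm above the bench. The mark lies 80 mm from the wheel's axis, outside the rim; the dial itself is fixed, but clamped at any angle.
- nest (a point): Centre of the floor of the blue carriage's nest, 36 mm above the bench; moves with the carriage. The carriage starts with this point 175 mm from the wheel's axis.
- interface_box: White box, 67 x 93 x 27 mm, loose in the carriage's nest and riding along with it; not to be touched. Origin at the centre of its underside.
- cutters: Red-handled side cutters, 36 x 119 x 11 mm, loose on the bench to the left of the stage; leave alone. Origin at the centre of the underside.
- label_tape: Roll of white tape, 52 mm diameter, 18 mm high, loose on the bench; leave alone. Origin at the centre of its underside.
- marker_blue: White marker with a blue cap, 12 x 126 x 13 mm, loose on the bench; leave alone. Origin at the centre of the underside.
- tweezers: Steel tweezers, 12 x 123 x 9 mm, loose on the bench; leave alone. Origin at the centre of the underside.
- usb_stick: Black memory stick, 18 x 51 x 9 mm, loose on the bench; leave alone. Origin at the centre of the underside.

How it is judged (in metres and radians):
On the way, in this order (a step that is already met when the one before it is completed fails the run):
1. the handle is pushed by the fingers through the second quarter of the turn (between 1.2 and 2.7 rad clockwise) (value of joint wheel between 1.2 and 2.7 rad and contact force between the fingers and handle above 0.3 N).
2. the handle is pushed by the fingers through the third quarter (between 3.5 and 5.2 rad clockwise) (value of joint wheel between 3.5 and 5.2 rad and contact force between the fingers and handle above 0.3 N).
At the end, for the whole second after the job is handed in: The wheel stands still one full clockwise turn from its start, within 0.2 rad (about 11 degrees), the box is still in the carriage's nest (within 15 mm of its centre) and every loose thing round the stage within 20 mm of where it lay (value of joint wheel between 6.083 and 6.483 rad and velocity of joint wheel between -0.05 and 0.05 rad/s and distance between interface_box and nest below 0.015 m and distance of each of cutters, label_tape, marker_blue, tweezers, usb_stick from where it was at the start of the episode below 0.02 m); the robot touches nothing.
It fails at once if the wheel is turned the wrong way (more than 0.4 rad anticlockwise of its start) (value of joint wheel below -0.4 rad).
It fails at once if the wheel is run well past the mark (more than 0.5 rad) (value of joint wheel above 6.783 rad).
It fails at once if the wheel is flicked or spun (faster than 4 rad/s) (velocity of joint wheel above 4 rad/s or velocity of joint wheel below -4 rad/s).
It fails at once if the box on the carriage is lifted or pushed out of its nest (15 mm) (not (distance between interface_box and nest below 0.015 m)).
It fails at once if a loose thing round the stage is shifted or lifted by 20 mm (not (distance of each of cutters, label_tape, marker_blue, tweezers, usb_stick from where it was at the start of the episode below 0.02 m)).
It also fails if it takes over 53 s, if anything falls off the work surface, if the arm or the gripper's body presses on something with over 40 N, if the wrist force passes 120 N, or if a joint passes its speed limit or range.

## Working session

There is one attempt and no reset: what is moved stays moved. The work goes in short steps, Python scripts to look and compute and a tool call to move; the robot and the scene stay as the last step left them, time stands still between calls to the robot, and variables do not carry over. Pictures are saved under pics/ and viewed, about 8 in all and at most 12, crops included, and the job is handed in when it is done.

Besides the shell and the picture viewer there is one more tool, called after "Emit:" by a JSON object that holds its "name" and its "arguments", one argument or row to a line. jog_arm: Moves the arm, as the interface text tells. Its arguments: {"type":"object","properties":{"plan":{"type":"array","items":{"type":"array","items":{"type":"number"}}},"hand":{"type":"number"}},"required":["plan"]}

```bash
mkdir -p pics; cat > h.py <<'E'
import numpy as np, cv2
from cell import arm
def ray(c,px,z):
    m=arm.camera_model(c);f=200/np.tan(np.radians(m['fovy'])/2);R=np.array(m['R']);t=np.array(m['t'])
    d=R.T@np.array([(px[0]-m['cx'])/f,(px[1]-m['cy'])/f,1]);o=-R.T@t
    return o+d*(z-o[2])/d[2]
def proj(c,X):
    m=arm.camera_model(c);f=200/np.tan(np.radians(m['fovy'])/2)
    p=np.array(m['R'])@np.array(X)+np.array(m['t']);return [m['cx']+f*p[0]/p[2],m['cy']+f*p[1]/p[2]]
E
python3 - <<'E'
from h import *
s=arm.sense();print(s['t'],s['tool_pos'],s['orientation'],s['contact_force'])
fr={c:arm.grab_frame(c) for c in('top','side')}
for c in fr: cv2.imwrite(f'pics/{c}0.png',fr[c][:,:,::-1]); m=arm.camera_model(c); print(c,-np.array(m['R']).T@m['t'],np.array(m['R'])[2], {k:v for k,v in m.items() if k not in 'Rt'})
Z=dict(handle=.1,wheel_axis=.07,zero_mark=.04,nest=.036,interface_box=.063,cutters=.006,label_tape=.018,marker_blue=.01,tweezers=.006,usb_stick=.009)
for c in fr:
  for q,z in Z.items():
    for r in arm.search_frame(q,c)[:2]: print(c,q,round(r['score'],2),np.round(r['at']),np.round(ray(c,r['at'],z),3))
E
```

```text
0.0 [0.21081217 0.64080342 0.21878332] [-1.79928024e+02  5.25741748e-03  1.61791906e+02] [ 0.76107166 -1.2193664   0.38259895]
top [0.50225707 0.13638818 0.92475089] [ 0.16274405 -0.00357491 -0.98666184] {'fovy': 53.424649705844324, 'cx': 316.83704573224463, 'cy': 206.3568134612614}
side [0.46541925 0.82714968 0.52811443] [ 0.22280084 -0.82743674 -0.51546894] {'fovy': 53.56854505581855, 'cx': 317.8059585253232, 'cy': 199.01457638261513}
top handle 0.67 [277. 250.] [0.55  0.217 0.1  ]
top wheel_axis 0.62 [306. 249.] [0.551 0.16  0.07 ]
top zero_mark 0.83 [306. 246.] [0.561 0.16  0.04 ]
top nest 0.58 [309. 181.] [0.708 0.15  0.036]
top interface_box 0.79 [310. 166.] [0.736 0.146 0.063]
top cutters 0.94 [244. 241.] [0.578 0.303 0.006]
top label_tape 0.9 [249. 186.] [0.705 0.291 0.018]
top marker_blue 0.59 [363. 235.] [0.584 0.028 0.01 ]
top usb_stick 0.69 [389. 203.] [ 0.657 -0.035  0.009]
side handle 0.71 [355. 227.] [0.556 0.218 0.1  ]
side wheel_axis 0.87 [353. 237.] [0.559 0.21  0.07 ]
side zero_mark 0.2 [334. 291.] [0.567 0.333 0.04 ]
side nest 0.79 [282. 229.] [0.719 0.18  0.036]
side nest 0.75 [330. 291.] [0.575 0.329 0.036]
side interface_box 0.82 [281. 216.] [0.723 0.172 0.063]
side cutters 0.95 [333. 290.] [0.577 0.297 0.006]
side cutters 0.67 [356. 226.] [0.576 0.079 0.006]
side label_tape 0.73 [276. 266.] [0.696 0.275 0.018]
side marker_blue 0.45 [334. 206.] [0.643 0.019 0.01 ]
side tweezers 0.49 [300. 198.] [ 0.736 -0.002  0.006]
side tweezers 0.29 [356. 234.] [0.57  0.11  0.006]
side usb_stick 0.7 [330. 289.] [0.583 0.299 0.009]
side usb_stick 0.48 [335. 196.] [ 0.652 -0.033  0.009]
```

View pics/top0.png

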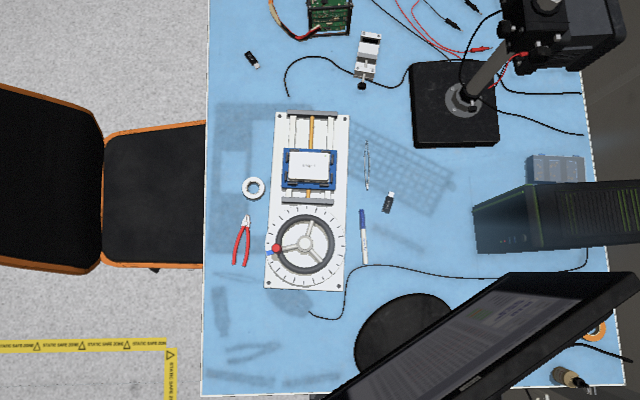

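View pics/side0.png

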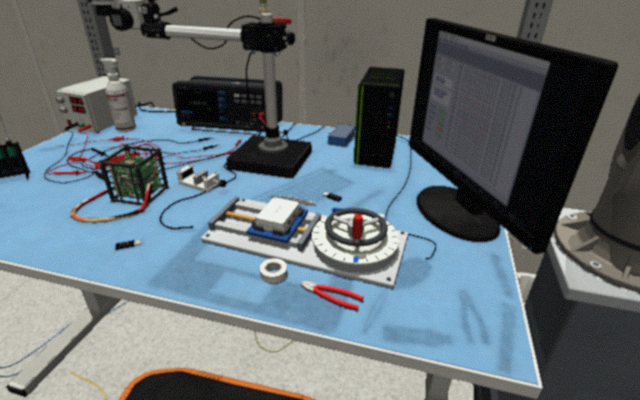

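The top view shows the wheel hub at about (305,243), with the red handle at (277,249) and the blue mark just outside it at (268,251). In the side view the handle is at (357,226), and the monitor stands to the robot's right of the wheel. Next I'll refine the axis, handle and mark, and locate the monitor.

```bash
python3 - <<'E'
from h import *
fr={c:cv2.imread(f'pics/{c}0.png') for c in('top','side')}
arm.grab_frame('top')
for q,z in(('wheel_axis',.066),('handle',.1)):
  r=arm.silhouettes(q,'top')
  if r:
    m=r[0]['region'].astype(np.uint8); c=max(cv2.findContours(m,0,2)[0],key=cv2.contourArea)[:,0]
    P=np.array([ray('top',p,z)[:2] for p in c]); (o,rad)=cv2.minEnclosingCircle(P.astype(np.float32)); print(q,r[0]['score'],m.sum(),o,rad,P.min(0),P.max(0))
# blue mark & dial
t=fr['top'].astype(int);b=(t[:,:,0]-t[:,:,2]>60)
sub=np.argwhere(b[235:265,255:280])+[235,255]
if len(sub): px=sub.mean(0)[::-1];print('mark',len(sub),px,ray('top',px,.04))
rd=(t[:,:,2]-t[:,:,1]>60);sub=np.argwhere(rd[235:265,265:290])+[235,265];px=sub.mean(0)[::-1];print('red',len(sub),px,ray('top',px,.1))
s=fr['side'].astype(int);rd=(s[:,:,2]-s[:,:,1]>60);sub=np.argwhere(rd[205:250,345:372])+[205,345];px=sub.mean(0)[::-1];print('redside',len(sub),px,ray('side',px,.1))
# monitor: side corners -> triangulate against top guesses
def tri(a,b):
  L=[]
  for c,p in(('top',a),('side',b)):
    m=arm.camera_model(c);o=-np.array(m['R']).T@m['t'];d=ray(c,p,0)-o;L.append((o,d/np.linalg.norm(d)))
  A=sum(np.eye(3)-np.outer(d,d) for o,d in L);B=sum((np.eye(3)-np.outer(d,d))@o for o,d in L);return np.linalg.solve(A,B)
print('mon top far corner',tri((510,273),(428,20)),tri((640,273),(428,20)),'near',tri((320,398),(617,66)))
print('stand',ray('top',(405,335),0),ray('side',(460,215),0)); print('base px',proj('top',[0,0,0]),proj('side',[0,0,0]))
for c,(y0,y1,x0,x1) in(('top',(195,300,250,360)),): cv2.imwrite('pics/crop0.png',cv2.resize(fr[c][y0:y1,x0:x1],None,fx=5,fy=5,interpolation=2))
E
```

```text
wheel_axis 0.91 5120 (0.561944842338562, 0.16198952496051788) 0.08743032068014145 [0.47541937 0.07631787] [0.64794114 0.24727513]
mark 282 [260.85460993 250.19503546] [0.55301886 0.2597755  0.04      ]
red 56 [275.75       247.42857143] [0.55446655 0.22059222 0.1       ]
redside 176 [357.25       225.17613636] [0.55324815 0.211084   0.1       ]
mon top far corner [ 0.4890015  -0.10296387  0.42468025] [ 0.48836396 -0.27961659  0.40515079] near [0.27894949 0.15690582 0.39122059]
stand [ 0.35787043 -0.05660485  0.        ] [ 0.34056811 -0.04726834  0.        ]
base px [np.float64(388.6138982359483), np.float64(513.5309263351002)] [np.float64(625.7401242626635), np.float64(251.40082881134012)]
```

View pics/crop0.png

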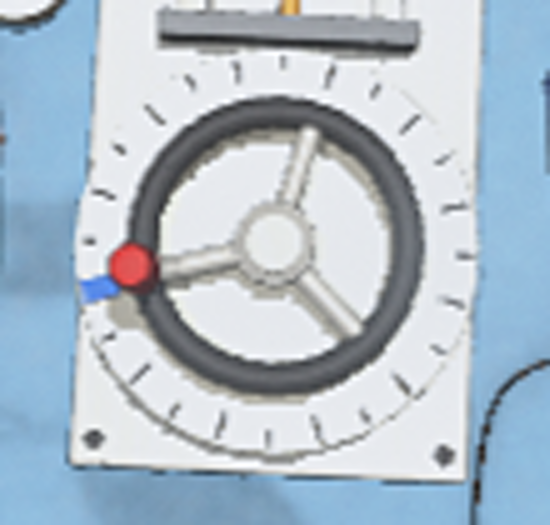

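```bash
python3 - <<'E'
from h import *
def tri(a,b):
  L=[]
  for c,p in(('top',a),('side',b)):
    m=arm.camera_model(c);o=-np.array(m['R']).T@m['t'];d=ray(c,p,0)-o;L.append((o,d/np.linalg.norm(d)))
  A=sum(np.eye(3)-np.outer(d,d) for o,d in L);B=sum((np.eye(3)-np.outer(d,d))@o for o,d in L);X=np.linalg.solve(A,B);return np.round(X,3),np.round(np.subtract(proj('top',X),a)),np.round(np.subtract(proj('side',X),b))
print('far bot',tri((510,272),(415,150)));print('far top',tri((640,273),(428,20)))
print('near top at z',[np.round(ray('side',(617,66),z),3) for z in(.35,.4,.45)],'near bot',[np.round(ray('side',(550,242),z),3) for z in(.05,.1,.15)])
print('hub',ray('top',(305,244),.074),ray('top',(305.3,244.2),.062)); h=ray('top',(276.4,248),.125);k=ray('top',(269.6,252.8),.04);print(h,k,'side handle', ray('side',(357.25,225.2),.1))
for X in ([0.21,0.64,0.25],): print(proj('top',X),proj('side',X))
print([a for a in dir(arm) if a[0]!='_'])
E
```

```text
far bot (array([ 0.481, -0.279,  0.057]), array([1., 5.]), array([-4., -0.]))
far top (array([ 0.488, -0.28 ,  0.405]), array([0., 1.]), array([-1.,  0.]))
near top at z [array([ 0.094, -0.147,  0.35 ]), array([0.199, 0.126, 0.4  ]), array([0.303, 0.4  , 0.45 ])] near bot [array([0.181, 0.087, 0.05 ]), array([0.211, 0.165, 0.1  ]), array([0.24 , 0.242, 0.15 ])]
hub [0.56177595 0.16071293 0.074     ] [0.56216623 0.16041561 0.062     ]
[0.55170804 0.21674759 0.125     ] [0.5467705  0.24043895 0.04      ] side handle [0.55323353 0.21116201 0.1       ]
[np.float64(-2.5527076162567823), np.float64(471.4573028134813)] [np.float64(798.3600886521979), np.float64(500.5241345530608)]
['MotionError', 'camera_model', 'close_job', 'grab_frame', 'search_frame', 'sense', 'silhouettes']
```

Measured geometry:
- **Axis:** (0.562, 0.161).
- **Handle:** azimuth about 100.5°, radius 57 mm, which agrees with the given 58 mm.
- **Mark:** azimuth about 101°, radius 81 mm.
- **Monitor:** about z ≤ 0.41, between the base and the wheel, so the forearm has to pass above it.

I'll start the transit now.

Emit:
{"name": "jog_arm", "arguments": {
  "plan": [
    [2.5,-3.0,0.5,0,0,0],
    [2.5,-3.0,0.5,0,0,0],
    [2.5,-3.0,0,0,0,0],
    [2.5,-3.0,0,0,0,0],
    [2.5,-3.0,0,0,0,0]
  ],
  "hand": 9.4
}}

```text
t: 1.75
tool_pos: [0.3338, 0.4901, 0.2289]
orientation: [180.0, -0.1, 162.3]
contact_force: [1.6, 0.7, 0.1]
grip_width: 0.0938
```

Emit:
{"name": "jog_arm", "arguments": {
  "plan": [
    [2.5,-3.0,0,0,0,0],
    [2.5,-3.0,0,0,0,0],
    [2.5,-3.0,0,0,0,0],
    [2.5,-3.0,0,0,0,0],
    [2.5,-3.0,0,0,0,0]
  ]
}}

```text
t: 2.25
tool_pos: [0.4632, 0.3333, 0.2301]
orientation: [179.8, -0.1, 162.4]
contact_force: [0.6, 1.5, 0.2]
grip_width: 0.0941
```

```bash
python3 - <<'E'
from h import *
cv2.imwrite('pics/side1.png',arm.grab_frame('side')[:,:,::-1]);print(arm.sense()['joints'],arm.sense()['tool_pos'])
E
```

```text
[-52.7927153   14.14776188  13.53559103 105.6420575   -3.77905085
  60.54177063  34.19175694] [0.46760999 0.32725356 0.23034516]
```

View pics/side1.png

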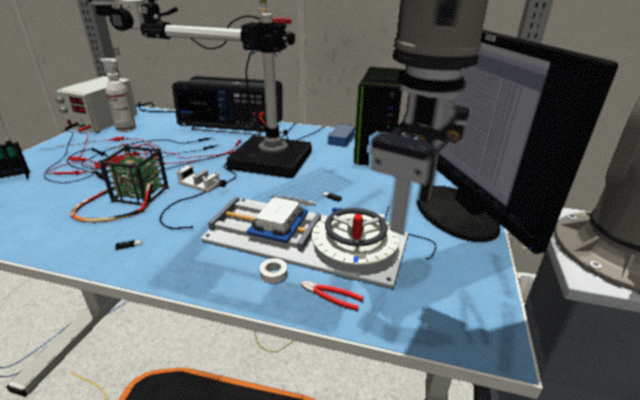

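The arm is clear of the monitor, with the gripper left of the wheel at (410,170). I'll go on to a point above the handle.

Emit:
{"name": "jog_arm", "arguments": {
  "plan": [
    [2.1,-2.7,0,0,0,0],
    [2.1,-2.7,0,0,0,0],
    [2.1,-2.7,0,0,0,0],
    [1.5,-2.0,0,0,0,0],
    [0,0,0,0,0,0]
  ]
}}

```text
t: 2.8
tool_pos: [0.5494, 0.2203, 0.2312]
orientation: [179.9, 0.1, 161.8]
contact_force: [0.9, 0.1, 0.4]
grip_width: 0.0941
```

Emit:
{"name": "jog_arm", "arguments": {
  "plan": [
    [0.1,-0.2,-3.0,0,0,0],
    [0,0,-3.0,0,0,0],
    [0,0,-3.0,0,0,0],
    [0,0,-2.0,0,0,0],
    [0,0,-1.0,0,0,0]
  ]
}}

```text
t: 3.3
tool_pos: [0.5504, 0.2213, 0.1096]
orientation: [179.6, 0.3, 161.8]
contact_force: [-0.1, 0.2, 0.4]
grip_width: 0.0937
```

```bash
python3 - <<'E'
from h import *
a=arm.grab_frame('top');b=arm.grab_frame('side');s=arm.sense();print(s['tool_pos'],s['contact_force'])
A=cv2.resize(a[195:300,250:360],None,fx=4,fy=4,interpolation=2);B=cv2.resize(b[160:265,300:395],None,fx=4,fy=4,interpolation=2)
cv2.imwrite('pics/c2.png',np.hstack([A,B])[:,:,::-1])
E
```

```text
[0.55044557 0.22115589 0.11012428] [-0.62984135 -0.18533485  0.36768902]
```

View pics/c2.png

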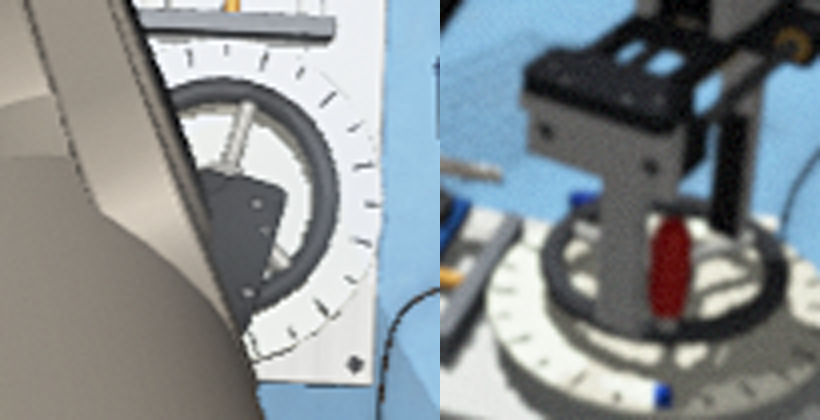

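The handle stands between the open fingers, at about (670,265) in the right crop. I'll centre, lower slightly and close.

Emit:
{"name": "jog_arm", "arguments": {
  "plan": [
    [0.1,-0.4,-0.5,0,0,0],
    [0,0,-0.3,0,0,0],
    [0,0,0,0,0,0]
  ]
}}

```text
t: 3.7
tool_pos: [0.5527, 0.2179, 0.1042]
orientation: [179.4, 0.4, 161.8]
contact_force: [0.1, 0.6, 0.5]
grip_width: 0.0937
```

Emit:
{"name": "jog_arm", "arguments": {
  "plan": [
    [0,0,0,0,0,0],
    [0,0,0,0,0,0],
    [0,0,0,0,0,0],
    [0,0,0,0,0,0],
    [0,0,0,0,0,0]
  ],
  "hand": 1.5
}}

```text
t: 4.2
tool_pos: [0.5536, 0.2184, 0.106]
orientation: [179.3, 0.5, 161.8]
contact_force: [-0.2, -1.0, -0.3]
grip_width: 0.0571
```

Emit:
{"name": "jog_arm", "arguments": {
  "plan": [
    [-0.1,0,-0.3,0,0,0],
    [0,0,0,0,0,0],
    [0,0,0,0,0,0],
    [0,0,0,0,0,0],
    [0,0,0,0,0,0]
  ]
}}

```text
t: 4.7
tool_pos: [0.5524, 0.2185, 0.1025]
orientation: [179.3, 0.5, 161.8]
contact_force: [-0.6, 0.9, -0.3]
grip_width: 0.0195
```

Emit:
{"name": "jog_arm", "arguments": {
  "plan": [
    [0,0,0,0,0,0],
    [0,0,0,0,0,0],
    [0,0,0,0,0,0]
  ]
}}

```text
t: 5.0
tool_pos: [0.5524, 0.2186, 0.1026]
orientation: [179.3, 0.5, 161.8]
contact_force: [-0.1, 0.8, 0.4]
grip_width: 0.0192
```

Gripped at 19.3 mm with almost no side load. A helper will work out the next rows along the circle.

```bash
cat > nxt.py <<'E'
import sys
from h import *
C=np.array([.562,.1605]);s=arm.sense();p=s['tool_pos'];d=p[:2]-C;th=np.arctan2(d[1],d[0])
print('az',np.degrees(th).round(1),'r',np.hypot(*d).round(4),'z',p[2].round(4),'F',s['contact_force'].round(1),'w',s['grip_width'])
st,n=float(sys.argv[1]),int(sys.argv[2])
T=[p[:2]]+[C+.0583*np.array([np.cos(th-st*k),np.sin(th-st*k)]) for k in range(1,n+1)]
print((np.diff(T,axis=0)*100).round(2).tolist())
E
python3 nxt.py .15 5
```

```text
az 99.4 r 0.0589 z 0.1026 F [-0.1  0.8  0.4] w 0.0192400867705642
[[0.88, 0.02], [0.87, -0.05], [0.85, -0.18], [0.82, -0.31], [0.76, -0.43]]
```

Emit:
{"name": "jog_arm", "arguments": {
  "plan": [
    [0.88,0.05,0,0,0,0],
    [0.87,-0.05,0,0,0,0],
    [0.85,-0.18,0,0,0,0],
    [0.82,-0.31,0,0,0,0],
    [0.76,-0.43,0,0,0,0]
  ]
}}

```text
t: 5.5
tool_pos: [0.5953, 0.2105, 0.1025]
orientation: [179.3, 0.3, 162.0]
contact_force: [-4.4, -0.1, 3.1]
grip_width: 0.0191
```

```bash
python3 nxt.py .18 5
```

```text
az 56.4 r 0.0601 z 0.1025 F [-4.4 -0.1  3.1] w 0.019126184032901377
[[0.72, -0.8], [0.69, -0.79], [0.53, -0.9], [0.36, -0.98], [0.18, -1.03]]
```

Emit:
{"name": "jog_arm", "arguments": {
  "plan": [
    [0.75,-0.75,0,0,0,0],
    [0.68,-0.8,0,0,0,0],
    [0.53,-0.9,0,0,0,0],
    [0.36,-0.98,0,0,0,0],
    [0.18,-1.03,0,0,0,0]
  ]
}}

```text
t: 6.0
tool_pos: [0.6223, 0.1629, 0.1024]
orientation: [179.3, 0.2, 162.0]
contact_force: [-13.3, 2.9, 10.0]
grip_width: 0.0197
```

```bash
python3 nxt.py .18 5
```

```text
az 2.3 r 0.0603 z 0.1024 F [-13.3   2.9  10. ] w 0.019679433720367758
[[-0.26, -1.05], [-0.24, -1.02], [-0.42, -0.96], [-0.58, -0.87], [-0.73, -0.75]]
```

Emit:
{"name": "jog_arm", "arguments": {
  "plan": [
    [-0.28,-1.05,0,0,0,0],
    [-0.26,-1.02,0,0,0,0],
    [-0.42,-0.96,0,0,0,0],
    [-0.58,-0.87,0,0,0,0],
    [-0.73,-0.75,0,0,0,0]
  ]
}}

```text
t: 6.5
tool_pos: [0.599, 0.115, 0.1025]
orientation: [179.1, -0.0, 162.0]
contact_force: [-4.2, 12.2, 2.0]
grip_width: 0.0193
```

```bash
python3 nxt.py .18 5
```

```text
az -50.9 r 0.0586 z 0.1025 F [-4.2 12.2  2. ] w 0.019338833829142803
[[-0.89, -0.56], [-0.96, -0.42], [-1.02, -0.24], [-1.05, -0.05], [-1.04, 0.13]]
```

Emit:
{"name": "jog_arm", "arguments": {
  "plan": [
    [-0.89,-0.52,0,0,0,0],
    [-0.96,-0.4,0,0,0,0],
    [-1.02,-0.22,0,0,0,0],
    [-1.05,-0.05,0,0,0,0],
    [-1.04,0.13,0,0,0,0]
  ]
}}

```text
t: 7.0
tool_pos: [0.5499, 0.105, 0.1026]
orientation: [178.8, 0.2, 162.0]
contact_force: [6.1, 11.2, -8.8]
grip_width: 0.0194
```

```bash
python3 nxt.py .18 5
```

```text
az -102.3 r 0.0568 z 0.1026 F [ 6.1 11.2 -8.8] w 0.01943672037063828
[[-1.03, 0.17], [-0.93, 0.49], [-0.83, 0.65], [-0.7, 0.78], [-0.54, 0.9]]
```

Emit:
{"name": "jog_arm", "arguments": {
  "plan": [
    [-1.0,0.25,0,0,0,0],
    [-0.93,0.49,0,0,0,0],
    [-0.8,0.65,0,0,0,0],
    [-0.68,0.78,0,0,0,0],
    [-0.52,0.9,0,0,0,0]
  ]
}}

```text
t: 7.5
tool_pos: [0.5131, 0.1332, 0.1025]
orientation: [178.6, 0.7, 161.8]
contact_force: [2.6, -2.9, -1.8]
grip_width: 0.0195
```

```bash
python3 nxt.py .18 5
```

```text
az -150.8 r 0.056 z 0.1025 F [ 2.6 -2.9 -1.8] w 0.019481450641754203
[[-0.63, 0.85], [-0.25, 1.02], [-0.06, 1.05], [0.13, 1.04], [0.31, 1.0]]
```

Emit:
{"name": "jog_arm", "arguments": {
  "plan": [
    [-0.4,0.92,0,0,0,0],
    [-0.22,1.0,0,0,0,0],
    [-0.05,1.03,0,0,0,0],
    [0.15,1.02,0,0,0,0],
    [0.32,0.98,0,0,0,0]
  ]
}}

```text
t: 8.0
tool_pos: [0.5099, 0.1832, 0.1025]
orientation: [178.8, 0.6, 161.7]
contact_force: [-0.1, -3.7, 1.8]
grip_width: 0.0195
```

```bash
python3 nxt.py .15 5
```

```text
az 156.4 r 0.0569 z 0.1025 F [-0.1 -3.7  1.8] w 0.019466887774511183
[[0.28, 0.83], [0.52, 0.7], [0.62, 0.62], [0.7, 0.52], [0.77, 0.41]]
```

Emit:
{"name": "jog_arm", "arguments": {
  "plan": [
    [0.34,0.8,0,0,0,0],
    [0.52,0.7,0,0,0,0],
    [0.62,0.62,0,0,0,0],
    [0.7,0.52,0,0,0,0],
    [0.77,0.41,0,0,0,0]
  ]
}}

```text
t: 8.5
tool_pos: [0.5433, 0.2162, 0.1025]
orientation: [178.8, 0.8, 161.7]
contact_force: [0.2, -10.9, 5.4]
grip_width: 0.0191
```

```bash
python3 nxt.py .06 4
```

```text
az 108.6 r 0.0587 z 0.1025 F [  0.2 -10.9   5.4] w 0.019103406034498865
[[0.35, 0.06], [0.34, 0.08], [0.34, 0.06], [0.35, 0.04]]
```

Emit:
{"name": "jog_arm", "arguments": {
  "plan": [
    [0.35,0.0,0,0,0,0],
    [0.25,0.0,0,0,0,0],
    [0.1,0.0,0,0,0,0],
    [0,0,0,0,0,0]
  ]
}}

```text
t: 8.9
tool_pos: [0.5521, 0.2185, 0.1025]
orientation: [178.8, 0.8, 161.8]
contact_force: [-0.9, -2.4, 3.0]
grip_width: 0.0194
```

```bash
python3 nxt.py .06 4
```

```text
az 99.7 r 0.0588 z 0.1025 F [-0.9 -2.4  3. ] w 0.019379547398516172
[[0.36, -0.0], [0.35, 0.03], [0.35, 0.01], [0.35, -0.01]]
```

The tool is back at its start point to within 0.3 mm. I'll open the fingers and lift.

Emit:
{"name": "jog_arm", "arguments": {
  "plan": [
    [0,0,0,0,0,0],
    [0,0,0,0,0,0],
    [0,0,0,0,0,0],
    [0,0,0,0,0,0],
    [0,0,0,0,0,0]
  ],
  "hand": 6.0
}}

```text
t: 9.4
tool_pos: [0.5519, 0.2196, 0.1025]
orientation: [178.7, 0.8, 161.8]
contact_force: [0.3, -0.1, -0.1]
grip_width: 0.0558
```

Emit:
{"name": "jog_arm", "arguments": {
  "plan": [
    [0,0,0,0,0,0],
    [0,0,0.8,0,0,0],
    [0,0,2,0,0,0],
    [0,0,3,0,0,0],
    [0,0,4,0,0,0]
  ]
}}

```text
t: 9.9
tool_pos: [0.5489, 0.2182, 0.1998]
orientation: [179.1, 0.5, 161.8]
contact_force: [0.4, 0.9, 0.1]
grip_width: 0.0602
```

Emit:
{"name": "jog_arm", "arguments": {
  "plan": [
    [-1.5,2.0,3,0,0,0],
    [-2.2,2.8,1,0,0,0],
    [-2.2,2.8,0,0,0,0],
    [-2.2,2.8,0,0,0,0],
    [-2.2,2.8,0,0,0,0]
  ]
}}

```text
t: 10.4
tool_pos: [0.448, 0.3497, 0.2519]
orientation: [178.5, 1.0, 161.2]
contact_force: [1.5, 0.5, 0.0]
grip_width: 0.0604
```

Emit:
{"name": "jog_arm", "arguments": {
  "plan": [
    [-2.4,3.0,0,0,0,0],
    [-2.4,3.0,0,0,0,0],
    [-2.4,3.0,0,0,0,0],
    [-1,1,0,0,0,0],
    [0,0,0,0,0,0]
  ]
}}

```text
t: 10.9
tool_pos: [0.3588, 0.4567, 0.2556]
orientation: [178.3, 1.0, 161.5]
contact_force: [1.0, -0.8, 0.8]
grip_width: 0.0604
```

```bash
python3 - <<'E'
from h import *
a=arm.grab_frame('top');s=arm.sense();print(s['t'],s['tool_pos'],s['contact_force'],s['qd'].round(2))
cv2.imwrite('pics/top3.png',cv2.resize(a[100:300,220:400],None,fx=3,fy=3,interpolation=2)[:,:,::-1])
E
```

```text
10.95 [0.35968217 0.45593695 0.2556726 ] [-0.70790994  0.06959214  0.16468414] [ 1.69 -0.16  1.45  0.44  0.12 -0.2   0.96]
```

View pics/top3.png

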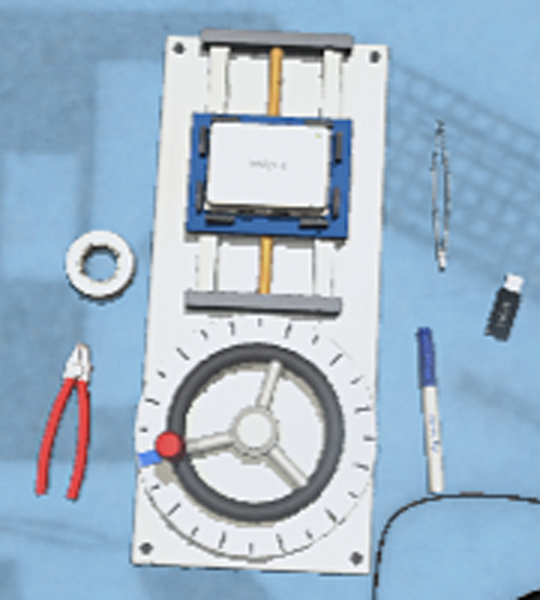

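The handle at (169,444) lines up with the blue mark at (150,459) from the hub at (257,432), at the same angle as before. The carriage has moved on, the box is in its nest and the loose items lie where they were. I'll hand in.

Emit:
{"name": "jog_arm", "arguments": {
  "plan": [
    [0,0,0,0,0,0],
    [0,0,0,0,0,0],
    [0,0,0,0,0,0]
  ]
}}

```text
t: 11.25
tool_pos: [0.3631, 0.4526, 0.2562]
orientation: [178.3, 1.1, 161.1]
contact_force: [0.4, -0.3, -0.1]
grip_width: 0.0601
```

```bash
python3 -c "
from cell import arm
print(arm.close_job())"
```

```text
the job is handed in; nothing more can be done
None
```

I turned the wheel one full clockwise turn and handed the job in at about 11 s; no verdict was reported. I closed the fingers on the free-revolving handle, rather than pushing it with them open. I took it round the circle at about 1.8 rad/s at most, opened, lifted off and moved clear to the left.

- **Wheel position:** before opening, the tool was back within 0.3 mm of where it gripped. In the final top picture the handle stands at its starting angle to within about 0.3°, in line with the blue mark.
- **Carriage and surroundings:** in that picture the carriage has moved on, the box is still in its nest and the loose items look undisturbed. I judged these by eye and did not measure them.
- **Forces:** force readings at the stops along the turn peaked at about 17 N, because my circle centre was 1–2 mm off. The last reading, clear of everything, was about 0.5 N.

No check failed.

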